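Hang the fitting spanner back on the laboratory tool rail

TASK

Tidy up after the column change: take the spanner with the eye in its handle out of the grey accessory case and lay it flat on the bench mat, letting go of it. Then take it again so that it can go up on end, and hang it by its eye on the empty peg of the tool rail, well back on the peg with the jaw hanging straight down and still. Leave the bottles, the beaker and whatever else is in the case where they are.

Things in the scene. Friction and masses are not known exactly. Their poses are not given: they have to be found in the camera images.
- spanner_eye (a point): Centre of the round eye (ring 40 mm outside, hole 22 mm, 14 mm thick) at the handle end of the spanner to hang. Axes: x from eye to jaw, y across the width, z along the hole's axis (up as it lies). The tool is centred on one plane, 10 mm above what it lies on.
- spanner_mid (a point): Middle of that spanner, in its grip, 95 mm from the hole's centre towards the jaw, half-way through its thickness, near its centre of mass. Axes as spanner_eye.
- spanner: That spanner (200 mm, about 0.18 kg); origin on its underside below the eye, axes as spanner_eye. Black rubber grip 24 mm wide, 20 mm thick, 17 to 130 mm from the hole's centre; then a steel neck (16 x 8 mm) and an open jaw 40 mm wide, 9 mm thick, ending 181 mm from the hole's centre. Lies flat in the case.
- case_floor (a point): Centre of the inner floor of the open accessory case: grey plastic, 260 x 220 mm outside (x the long side), walls 4 mm thick rising 41 mm above this floor, fixed to the bench.
- mat_top (a point): Centre of the upper face of the pale blue-grey rubber bench mat, 220 mm (x) by 240 mm (y), 3 mm thick, fixed to the bench, empty at the start. z up.
- peg_root (a point): Where the empty peg's axis leaves the rail's face. The peg is a straight round steel rod, 10 mm in diameter, that runs 50 mm from here along -x (towards the robot), rising 10 degrees; a flat clip (4 mm thick, 30 x 34 mm) sits round its root. Axes: x level, into the rail; y level, along the rail; z up.
- peg_tip (a point): Centre of the rounded free end of the empty peg, on its axis: 49 mm along -x and 9 mm above peg_root. Axes as peg_root.
- rail: Tool rail: level steel bar (12 mm thick, 40 mm tall, 360 mm long, its middle 275 mm up) on two posts on a base plate behind it, fixed. Three pegs 100 mm apart on its front; the other two each carry a similar spanner of another size, up to 48 mm wide, free to swing sideways. Origin on the bench below the middle of the bar's front face; axes as peg_root.
- eluent: Bystander: clear glass bottle with blue cap, 86 mm across, 190 mm tall, standing on the bench; origin at the centre of its foot, z up.
- reagent: Bystander: amber bottle with white cap, 60 mm across, 110 mm tall, standing on the bench; origin at the centre of its foot, z up.
- beaker: Bystander: glass beaker, 76 mm across, 100 mm tall, standing on the bench; origin at the centre of its foot, z up.
- plain_spanner: Bystander in the case: all-steel double-ended spanner without an eye, 158 mm long, 30 mm wide, 8 mm thick; origin on its underside at one end, x along it to the other. It and the spanner to hang lie side by side, either one on either side.
- jar: Bystander in the case: small jar, 36 mm across and 35 mm tall; origin at the centre of its foot.
Things that resemble listed ones, but are neither listed nor needed, are in the scene too. Leave any turquoise look-alike of the spanner alone.

How it is judged:
On the way:
1. the spanner lies flat on the bench mat, let go and at rest (x of spanner_mid in the frame of mat_top between -0.11 and 0.11 m and y of spanner_mid in the frame of mat_top between -0.12 and 0.12 m and z of spanner_mid in the frame of mat_top below 0.016 m and angle between spanner_mid's own z axis and vertical below 0.12 rad and contact force between the fingers and spanner below 0.05 N and linear speed of spanner below 0.03 m/s), for 0.2 s.
At the end, for the whole second after the job is handed in: The spanner hangs free on the empty peg: centre of its eye at least 13 mm in from the tip (under 36 mm from the rail), within 8 mm of the peg sideways, 10 mm below to 5 mm above peg_root, jaw lowest and within 0.2 rad of straight down, still (under 0.03 m/s, 0.3 rad/s) (x of spanner_eye in the frame of peg_root between -0.036 and -0.004 m and y of spanner_eye in the frame of peg_root between -0.008 and 0.008 m and z of spanner_eye in the frame of peg_root between -0.01 and 0.005 m and angle between spanner_eye's own x axis and vertical above 2.94 rad and linear speed of spanner below 0.03 m/s and angular speed of spanner below 0.3 rad/s); the robot touches nothing.
It fails at once if the clear bottle, the amber bottle or the beaker is moved more than 40 mm or tipped more than 0.4 rad (distance of any of eluent, reagent, beaker from where it was at the start of the episode above 0.04 m or angle between any of eluent, reagent, beaker's own z axis and vertical above 0.4 rad).
It fails at once if another tool in the case, or the jar, is carried off (moved more than 80 mm) (distance of any of plain_spanner, jar from where it was at the start of the episode above 0.08 m).
It also fails if it takes over 72 s, if anything falls off the work surface, if the arm or the gripper's body presses on something with over 40 N, if the wrist force passes 120 N, or if a joint passes its speed limit or range.

ROBOT

A 6-joint arm with a two-finger parallel gripper is mounted at the origin on the work surface. World frame = base frame: x ahead of the robot, y to its left, z up, the work surface at z = 0. Lengths are in m, angles in rad, forces in N, time in s.
With the tool pointing down it reaches from about 0.3 to 0.875 m from the base axis. Payload 4.2 kg.
Tool frame: the origin (TCP) lies at the very end of the fingers, on their centre line; the grasp point (between the pads) lies 19 mm behind it (ctrl.grip_depth is the z of the grasp point in the tool frame, in m); z points along the fingers, y is the line along which they close (so a half turn about z gives the same grasp; the last joint's range is limited). The gripper opens to 85 mm and grips with 20 to 120 N. Pads are 22 mm wide; open, the fingers measure 114 mm over their backs; the gripper's body (76 mm by 85 mm) begins 54 mm behind the grasp point. The pads swing forward as they close: fully open they stand 13 mm farther back than shut.
Start: joints at [-0.02, 0.32, 1.565, -0, 1.257, -0.02], TCP at [0.575, 0, 0.231] pointing down, gripper open.
Joint ranges: [-3.11, 3.11], [-0.84, 2.01], [0.21, 2.61], [-1.34, 4.49], [0.05, 2.63], [-2.56, 2.56]. Speed limits (rad/s): [2.57, 2.57, 3.14, 3.14, 3.14, 3.14].

INTERFACE

Orientations are given as [roll, pitch, yaw] about the fixed x, y, z axes, in that order (R = Rz(yaw) Ry(pitch) Rx(roll)).
In Python, from plant import ctrl gives the robot as it stands.
- The arm moves only by the tool drive_tool, never from a script. Its argument "deltas" is a list of rows, each a list of 3 entries, a list of its own where there are three numbers: the shift along the world's x, y, z in mm, then the turn, a rotation vector about the world's x, y, z in units of 5 degrees (1.0 is 5 degrees), then the closure, from 0 (fully open) to 1 (shut). A call has 1 to 12 rows; each row shifts and turns the commanded pose from where the row before left it; what a row does not reach is not made up. A row lasts 1/12 s, in which the tool goes at most 41.7 mm and 7.16 degrees, less where a joint would pass 70% of its speed; a pose out of reach is approached as far as the arm can. A call is refused whole if a number of a shift passes 41.7 or a number of a turn 1, either way. A call with a gripper value outside its range is refused whole. The fingers move at their own pace and stop on an object; "newtons" is the grip in N (left out, the last holds). Time passes only in rows, so rows that do not move let the fingers close. It gives the time, the measured TCP pose, the force, the opening and the grip force at its end, in the units of the state.
- ctrl.get_state(): the state, without advancing time (a new reading comes with each control period).
- ctrl.grab_frame(name): name is "scene" or "side" or "wrist"; returns a dict with "color" (420x560x3 uint8, red, green, blue), "mtx" (3x3 intrinsics, pixels), "k1" (the pictures are not rectified: a ray, as slopes to the right and down, at radius r is drawn at 1 + k1 r^2 times it, then the intrinsics apply), "world_to_cam" (4x4, takes a point from world to camera coordinates). Camera axes: x right, y up, looking along -z (the intrinsics and any distortion apply to the point x, -y, -z); pixel columns grow to the right and rows downward; lengths in m; the calibration is good to about 2 mm. A picture is of the moment at which its call begins. There is no depth.
- ctrl.finish_job(): hands the job in; it is judged then, once.
The state is a dict: "time": time; "joint_pos": joint angles; "joint_vel": joint speeds; "tau": joint torques, N m; "tcp_pos": TCP position; "orientation": TCP orientation; "wrist_force": force on the tool from outside, world axes, zero at the start; "torque": the same for the moment, N m; "width": opening from 0.0 (shut) to 1.0 (fully open); "grip_force": force on a finger pad.
Only numpy, scipy, OpenCV 4.12 (cv2) and the standard library are available. Lean on these libraries where they do the work, as an engineer would, in place of code of your own. Each camera call takes 0.05 s, during which the arm holds its last target. There are 200 camera calls.

## Working session

There is one attempt and no reset: what is moved stays moved. The work goes in short steps, Python scripts to look and compute and a tool call to move; the robot and the scene stay as the last step left them, time stands still between calls to the robot, and variables do not carry over. Pictures are saved under pics/ and viewed, at most 10 in all, crops included, and the job is handed in when it is done.

Besides the shell and the picture viewer there is one more tool, called as name(argument=value, ...), one argument or row to a line, values as JSON. drive_tool: Moves the arm, as the interface text tells. Its arguments: {"type":"object","properties":{"deltas":{"type":"array"},"newtons":{"type":"number"}},"required":["deltas"]}

```bash
mkdir -p pics; cat > h.py <<'E'
import numpy as np, cv2
from plant import ctrl
def grab(n,f=None):
    d=ctrl.grab_frame(n)
    if f: cv2.imwrite(f,d["color"][:,:,::-1])
    return d
def ray(d,uv):
    K=np.array(d["mtx"]);k=d["k1"]
    uv=np.atleast_2d(np.asarray(uv,float))
    s=cv2.undistortPoints(uv[:,None],K,np.array([k,0,0,0,0.]))[:,0]
    W=np.array(d["world_to_cam"]);R=W[:3,:3];t=W[:3,3]
    v=np.c_[s[:,0],-s[:,1],-np.ones(len(s))]@R
    return -R.T@t,v/np.linalg.norm(v,axis=1)[:,None]
def onz(d,uv,z):
    o,v=ray(d,uv);return o+v*((z-o[2])/v[:,2])[:,None]
def proj(d,p):
    W=np.array(d["world_to_cam"]);p=np.atleast_2d(p)@W[:3,:3].T+W[:3,3]
    s=np.c_[p[:,0],-p[:,1]]/-p[:,2:];s=s*(1+d["k1"]*(s**2).sum(1)[:,None])
    K=np.array(d["mtx"]);return s@K[:2,:2].T+K[:2,2]
def tri(d1,a,d2,b):
    o,v=ray(d1,a);p,w=ray(d2,b);v=v[0];w=w[0]
    x=np.linalg.lstsq(np.c_[v,-w],p-o,rcond=None)[0]
    A=o+v*x[0];B=p+w*x[1];return (A+B)/2,np.linalg.norm(A-B)
E
python3 - <<'E'
from h import *
a=[grab(n,f"pics/{n}0.png") for n in("scene","side","wrist")]
for d in a: print(np.round(ray(d,[[280,210]])[0],3),np.round(ray(d,[[280,210]])[1],3))
print(ctrl.get_state())
E
```

```text
[1.071 0.619 0.988] [[-0.513 -0.531 -0.675]]
[0.139 1.08  1.107] [[ 0.207 -0.747 -0.632]]
[0.575 0.073 0.373] [[-0.007 -0.289 -0.957]]
{'time': 0.15, 'joint_pos': array([-2.00005028e-02,  3.20138034e-01,  1.56537346e+00,  1.72243899e-05,
        1.25739901e+00, -2.00075133e-02]), 'joint_vel': array([-3.05853420e-04, -3.86007020e-03, -3.46921228e-03,  7.13462585e-04,
       -4.17360431e-05, -8.50937681e-04]), 'tau': array([-9.13009580e-05, -4.15840280e+01, -2.34345907e+01, -1.12702321e-04,
        5.94026569e-03, -2.51738534e-06]), 'tcp_pos': array([5.74652065e-01, 1.26540344e-05, 2.30689270e-01]), 'orientation': array([-3.14027539e+00, -4.27403416e-05,  1.57079799e+00]), 'wrist_force': array([ 0.71004023, -0.30031252, -0.79882712]), 'torque': array([ 0.01126641,  0.03172964, -0.0068358 ]), 'grip_force': 0.0, 'width': 1.0004940668215738}
```

View pics/scene0.png

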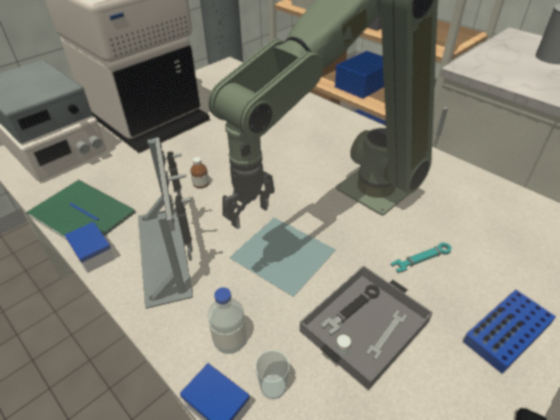

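View pics/side0.png

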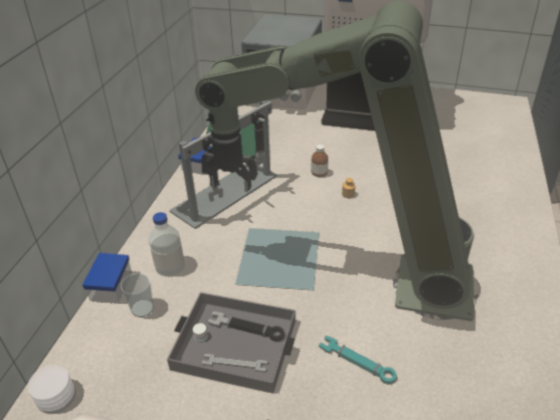

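Scene view: the black-grip spanner with an eye lies in the case, eye at about (373,293) and jaw at (330,322). Candidates for it:
- Plain all-steel spanner at (388,333): no eye.
- Turquoise look-alike at (422,256): leave alone.
- Two spanners hanging on the rail at (172,170) and (183,220).

I choose the black-grip one. The mat is at about (283,255). In the side view the spanner's eye is at about (277,334) and its jaw at about (217,321). I'll check the choice and the rail in one montage.

```bash
python3 - <<'E'
from h import *
s=cv2.imread("pics/scene0.png");t=cv2.imread("pics/side0.png")
c=[(s,300,265,140,105),(t,165,290,140,105),(s,130,130,120,180),(t,165,95,120,130)]
def cr(i,x,y,w,h,f): return cv2.resize(i[y:y+h,x:x+w],None,fx=f,fy=f,interpolation=cv2.INTER_CUBIC)
a=cr(s,300,265,140,105,2.8);b=cr(t,165,290,140,105,2.8)
e=cr(s,130,130,130,100,3);e=cr(s,120,125,140,105,2.8);g=cr(t,165,110,140,105,2.8)
cv2.imwrite("pics/m1.png",np.vstack([np.hstack([a,b]),np.hstack([e,g])]))
E
```

```text
(no output)
```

View pics/m1.png

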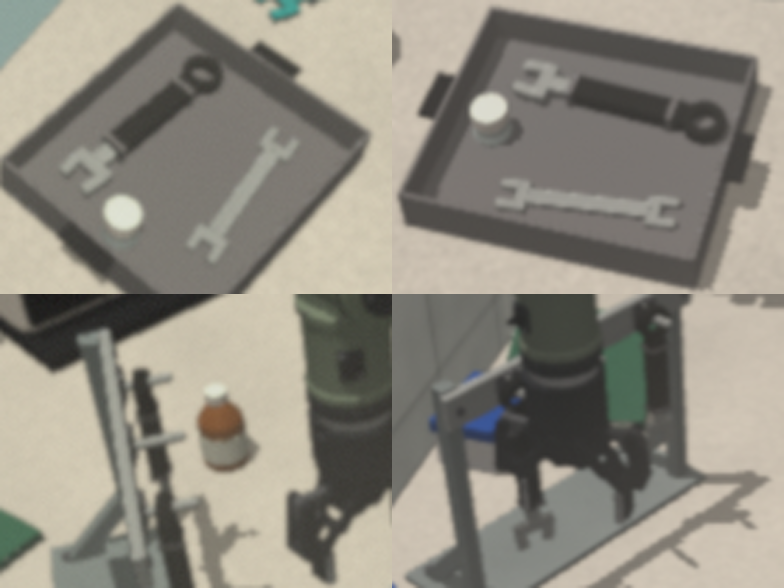

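The montage confirms the choice: the eye hole is at scene (372.5,292) and side (277,333.5), with a black grip and steel open jaw. On the rail, tools hang on the two outer pegs, and the middle peg (scene about (186,281)) looks empty.

```bash
python3 - <<'E'
from h import *
d=grab("scene");e=grab("side")
def m(a,b): 
    A=lambda q,ox,oy,x0:((q[0]-x0)/2.8+ox,q[1]/2.8+oy)
    return A(a,300,265,0),A(b,165,290,392)
eye=m((203,75),(705,122)); p,er=tri(d,eye[0],e,eye[1]); print("eye tri",p,er,onz(d,eye[0],.014),onz(e,eye[1],.014))
js=m((88,168),(537,80)); p,er=tri(d,js[0],e,js[1]);print("jaw",p,er,onz(d,js[0],.014))
for dd,f,roi in((d,"scene",(305,270,110,70)),(e,"side",(205,305,90,45))):
    x,y,w,h=roi;g=cv2.cvtColor(dd["color"],cv2.COLOR_RGB2GRAY)[y:y+h,x:x+w]
    k=(g<62).astype(np.uint8);n,l,s,c=cv2.connectedComponentsWithStats(k)
    for i in range(1,n):
        if s[i,4]>60: print(f,s[i],c[i]+[x,y],onz(dd,c[i]+[x,y],.02))
# mat centre
for dd in(d,e):
    h=dd["color"].astype(int); k=((h[:,:,2]-h[:,:,0]>15)&(abs(h[:,:,1]-h[:,:,2])<25)&(h[:,:,0]>60)&(h[:,:,0]<150)).astype(np.uint8)
    k[:215]=0;k[300:]=0
    n,l,s,c=cv2.connectedComponentsWithStats(k);i=1+np.argmax(s[1:,4]);cn=cv2.findContours((l==i).astype(np.uint8),0,2)[0][0]
    print("mat",s[i],np.round(onz(dd,cv2.boxPoints(cv2.minAreaRect(cn)),.003),3).tolist())
E
```

```text
eye tri [0.3822775  0.26619261 0.0117563 ] 0.004771622905020823 [[0.38550839 0.2693258  0.014     ]] [[0.38126505 0.26506161 0.014     ]]
jaw [0.54456792 0.25731429 0.01505807] 0.0023855138214931657 [[0.54471312 0.25809825 0.014     ]]
side [ 25  18  32  11 129] [244.86046512 327.79069767] [[0.46315274 0.27095312 0.02      ]]
mat [410 242  42  21 326] [[0.187, 0.257, 0.003], [0.054, 0.312, 0.003], [0.087, 0.343, 0.003], [0.216, 0.287, 0.003]]
mat [ 88 289   8   1   8] [[0.918, 0.23, 0.003], [0.918, 0.23, 0.003], [0.937, 0.235, 0.003], [0.937, 0.235, 0.003]]
```

drive_tool(
  deltas=[
    [[-5.5,14.5,0],[0,0,0.97],0],
    [[-5.5,14.5,0],[0,0,0.97],0],
    [[-5.5,14.5,0],[0,0,0.97],0],
    [[-5.5,14.5,0],[0,0,0.97],0],
    [[-5.5,14.5,0],[0,0,0.97],0],
    [[-5.5,14.5,0],[0,0,0.97],0],
    [[-5.5,14.5,0],[0,0,0.97],0],
    [[-5.5,14.5,0],[0,0,0.97],0],
    [[-5.5,14.5,0],[0,0,0.97],0],
    [[-5.5,14.5,0],[0,0,0.97],0],
    [[-5.5,14.5,0],[0,0,0.97],0],
    [[-5.5,14.5,0],[0,0,0.97],0],
  ],
)

```text
time: 1.25
tcp_pos: [0.5086, 0.1747, 0.2312]
orientation: [-3.142, -0.0, 2.591]
wrist_force: [0.9, 0.9, 0.1]
width: 0.996
grip_force: 0.0
```

drive_tool(
  deltas=[
    [[-5.5,14.5,0],[0,0,0.97],0.3],
    [[-5.5,14.5,0],[0,0,0.97],0.3],
    [[-5.5,14.5,0],[0,0,0.97],0.3],
    [[-5.5,14.5,0],[0,0,0.97],0.3],
    [[-5.5,14.5,0],[0,0,0.97],0.3],
    [[-5.5,14.5,0],[0,0,0.97],0.3],
    [[0,0,0],[0,0,0],0.3],
    [[0,0,0],[0,0,0],0.3],
  ],
)

```text
time: 1.92
tcp_pos: [0.4758, 0.2612, 0.2312]
orientation: [-3.141, -0.0, 3.094]
wrist_force: [-0.3, -0.0, -0.4]
width: 0.703
grip_force: 0.0
```

```bash
python3 - <<'E'
from h import *
w=grab("wrist");s=grab("scene");t=grab("side")
a=w["color"][:,:,::-1]
b=s["color"][130:298,120:250,::-1];c=t["color"][90:258,165:295,::-1]
f=lambda i:cv2.resize(i,(307,397),interpolation=cv2.INTER_CUBIC)
cv2.imwrite("pics/w1.png",a);cv2.imwrite("pics/r1.png",np.hstack([f(b),f(c)]))
np.save("w1.npy",w,allow_pickle=True);np.save("s1.npy",s,allow_pickle=True);np.save("t1.npy",t,allow_pickle=True)
st=ctrl.get_state();print(st["time"],st["tcp_pos"],st["orientation"],st["joint_pos"],st["width"])
print("mat",onz(s,[[283,255],[273,220],[334,250],[291,291],[232,257]],.003),onz(t,[[281,258]],.003))
print("eye/mid/jaw predicted px",proj(w,[[.383,.267,.012],[.477,.262,.012],[.545,.258,.012]]))
E
```

```text
2.0667 [0.47620848 0.2603344  0.23125927] [-3.14122174e+00 -2.65420084e-05  3.09287923e+00] [ 4.79280990e-01  2.69009709e-01  1.63772194e+00 -3.25182021e-04
  1.23507082e+00 -1.04269475e+00] 0.7002796746751773
mat [[ 0.45683891 -0.00598803  0.003     ]
 [ 0.37235337 -0.13703998  0.003     ]
 [ 0.33334294  0.08945469  0.003     ]
 [ 0.53525046  0.10417843  0.003     ]
 [ 0.57054508 -0.10894833  0.003     ]] [[ 0.44157612 -0.01135166  0.003     ]]
eye/mid/jaw predicted px [[284.88812357  75.4780628 ]
 [284.17136904 176.68036062]
 [283.33118037 241.6971593 ]]
```

View pics/w1.png

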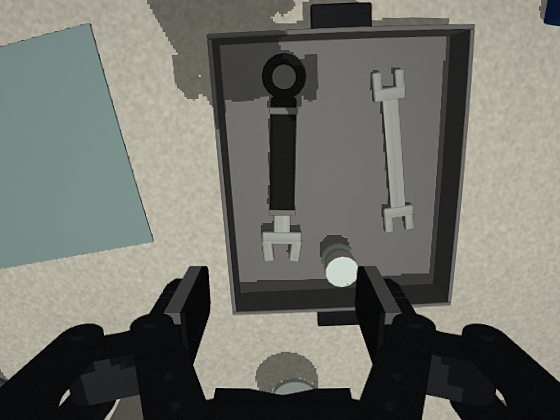

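View pics/r1.png

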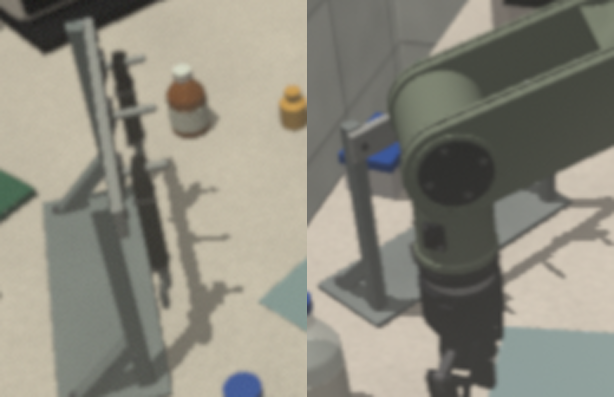

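Wrist view: eye hole at (284,76), grip middle at (283,165), jaw at (282,243), all within 1 px of the prediction. The near case wall is at about px 232. In the rail crop the middle peg is clear, and both outer pegs carry tools. I'll descend with the opening narrowed to about 44 mm.

drive_tool(
  deltas=[
    [[0,0,-33],[0,0,0],0.48],
    [[0,0,-33],[0,0,0],0.48],
    [[0,0,-33],[0,0,0],0.48],
    [[0,0,-33],[0,0,0],0.48],
    [[0,0,-33],[0,0,0],0.48],
    [[0,0,-33],[0,0,0],0.48],
    [[0,0,-10],[0,0,0],0.48],
    [[0,0,-8],[0,0,0],0.48],
    [[0,0,-5],[0,0,0],0.48],
    [[0,0,0],[0,0,0],0.48],
  ],
  newtons=50,
)

```text
time: 2.9
tcp_pos: [0.4768, 0.2611, 0.0108]
orientation: [3.141, 0.001, 3.094]
wrist_force: [0.0, -0.5, -0.4]
width: 0.521
grip_force: 0.0
```

drive_tool(
  deltas=[
    [[0,0,0],[0,0,0],1],
    [[0,0,0],[0,0,0],1],
    [[0,0,0],[0,0,0],1],
    [[0,0,0],[0,0,0],1],
    [[0,0,0],[0,0,0],1],
    [[0,0,0],[0,0,0],1],
  ],
  newtons=50,
)

```text
time: 3.4
tcp_pos: [0.4772, 0.2616, 0.0121]
orientation: [3.14, 0.003, 3.095]
wrist_force: [-0.2, -1.6, 6.1]
width: 0.263
grip_force: 50.9
```

drive_tool(
  deltas=[
    [[0,0,15],[0,0,0],1],
    [[0,0,30],[0,0,0],1],
    [[0,0,35],[0,0,0],1],
    [[-2,-15,20],[0,0,0],1],
    [[-3,-30,0],[0,0,0],1],
    [[-3,-30,0],[0,0,0],1],
    [[-3,-30,0],[0,0,0],1],
    [[-3,-30,0],[0,0,0],1],
    [[-3,-30,0],[0,0,0],1],
    [[-3,-30,0],[0,0,0],1],
    [[-3,-30,0],[0,0,0],1],
    [[-3,-30,0],[0,0,0],1],
  ],
)

```text
time: 4.4
tcp_pos: [0.4495, 0.0047, 0.1107]
orientation: [3.141, 0.001, 3.095]
wrist_force: [1.5, 0.0, -2.8]
width: 0.266
grip_force: 49.8
```

drive_tool(
  deltas=[
    [[0,-13,-20],[0,0,0],1],
    [[0,0,-25],[0,0,0],1],
    [[0,0,-20],[0,0,0],1],
    [[0,0,-15],[0,0,0],1],
    [[0,0,-10],[0,0,0],1],
    [[0,0,-5],[0,0,0],1],
    [[0,0,0],[0,0,0],1],
    [[0,0,0],[0,0,0],1],
  ],
)

```text
time: 5.07
tcp_pos: [0.4503, -0.0069, 0.0157]
orientation: [3.141, 0.0, 3.095]
wrist_force: [0.6, 0.4, -2.1]
width: 0.263
grip_force: 49.8
```

drive_tool(
  deltas=[
    [[0,0,-2],[0,0,0],1],
    [[0,0,-1],[0,0,0],1],
    [[0,0,0],[0,0,0],1],
  ],
)

```text
time: 5.32
tcp_pos: [0.4503, -0.007, 0.0127]
orientation: [3.141, 0.001, 3.095]
wrist_force: [-0.7, 0.1, -2.3]
width: 0.263
grip_force: 49.8
```

drive_tool(
  deltas=[
    [[0,0,-1],[0,0,0],1],
    [[0,0,-1],[0,0,0],1],
    [[0,0,-0.5],[0,0,0],1],
    [[0,0,0],[0,0,0],1],
  ],
)

```text
time: 5.65
tcp_pos: [0.4503, -0.007, 0.0111]
orientation: [3.141, 0.001, 3.095]
wrist_force: [-3.1, -0.7, 10.4]
width: 0.266
grip_force: 51.4
```

drive_tool(
  deltas=[
    [[0,0,0],[0,0,0],0.4],
    [[0,0,1],[0,0,0],0.4],
    [[0,0,2],[0,0,0],0.4],
    [[0,0,0],[0,0,0],0.4],
    [[0,0,20],[0,0,0],0.4],
    [[0,0,35],[0,0,0],0.4],
    [[0,0,40],[0,0,0],0.4],
    [[-20,0,40],[0,0,0],0.4],
    [[-20,0,40],[0,0,0],0.4],
    [[-10,0,15],[0,0,0],0.4],
    [[0,0,0],[0,0,0],0.4],
    [[0,0,0],[0,0,0],0.4],
  ],
)

```text
time: 6.65
tcp_pos: [0.4029, -0.007, 0.1979]
orientation: [3.141, 0.003, 3.094]
wrist_force: [0.4, 0.2, 0.3]
width: 0.604
grip_force: 0.0
```

```bash
python3 - <<'E'
from h import *
w=grab("wrist","pics/w2.png");s=grab("scene","pics/s2.png");t=grab("side","pics/t2.png")
f=lambda i:cv2.resize(i[:,:,::-1],None,fx=3,fy=3,interpolation=cv2.INTER_CUBIC)
A=cv2.resize(w["color"][:,:,::-1],(400,300))
B=f(s["color"][135:235,140:273]);C=f(t["color"][90:290,165:298])
L=np.vstack([A,np.pad(B,((0,0),(0,1),(0,0)))]);cv2.imwrite("pics/m3.png",np.hstack([L,C]))
st=ctrl.get_state();print(st["time"],st["tcp_pos"],st["joint_pos"])
print(onz(s,[[185.6,175.3]],.284))
E
```

```text
6.8 [ 0.40242774 -0.00698409  0.19589418] [-4.59975066e-02  7.73601174e-02  1.97685363e+00  9.72284811e-05
  1.09025778e+00 -1.56972240e+00]
[[ 0.61550624 -0.20815844  0.284     ]]
```

View pics/m3.png

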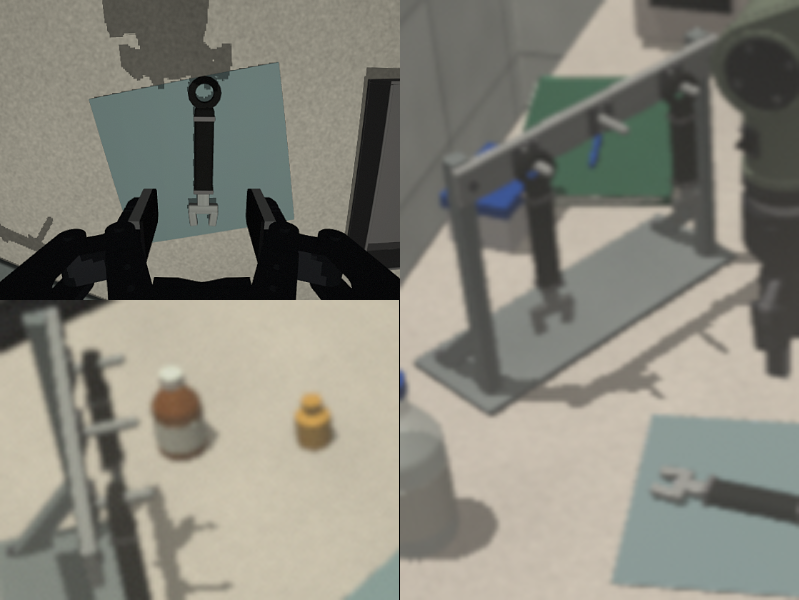

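Montage: the spanner lies flat on the mat (wrist view), and the middle peg is empty. Its tip is at scene (185,176.3) and side (240.3,131.7). The outer pegs carry tools.

```bash
python3 - <<'E'
from h import *
s=grab("scene");t=grab("side");w=grab("wrist")
P={}
for n,a,b in(("tip",(185,176.3),(240.3,131.7)),("root",(170,178.7),(231.7,129)),("tipR",(181,155),(264,119.3)),("tipL",(192.3,199),(214.3,146.7))):
    p,e=tri(s,a,t,b);P[n]=p;print(n,np.round(p,4),round(e,4))
print("rail dir",np.degrees(np.arctan2(*(P["tipL"]-P["tipR"])[[0,1]])))
print("eye,jaw",onz(w,[[204*1.4,92*1.4],[203*1.4,210*1.4]],.013))
E
```

```text
tip [ 0.6145 -0.2154  0.2828] 0.011
root [ 0.6478 -0.2361  0.2788] 0.0057
tipR [ 0.5659 -0.3025  0.283 ] 0.0095
tipL [ 0.6598 -0.1185  0.2872] 0.0061
rail dir 27.04180747799959
eye,jaw [[ 0.35427754 -0.00278842  0.013     ]
 [ 0.51111419 -0.01120095  0.013     ]]
```

drive_tool(
  deltas=[
    [[10,0,-15],[0,0,0],0.4],
    [[20,0,-40],[0,0,0],0.4],
    [[20,0,-40],[0,0,0],0.4],
    [[0,0,-40],[0,0,0],0.4],
    [[0,0,-30],[0,0,0],0.4],
    [[0,0,-15],[0,0,0],0.4],
    [[0,0,-8],[0,0,0],0.5],
    [[0,0,-2],[0,0,0],0.5],
    [[0,0,-1],[0,0,0],0.5],
    [[0,0,0],[0,0,0],0.5],
  ],
  newtons=80,
)

```text
time: 7.78
tcp_pos: [0.4509, -0.007, 0.0125]
orientation: [3.141, 0.002, 3.094]
wrist_force: [-0.1, 0.6, -0.6]
width: 0.501
grip_force: 0.0
```

drive_tool(
  deltas=[
    [[0,0,0],[0,0,0],1],
    [[0,0,0],[0,0,0],1],
    [[0,0,0],[0,0,0],1],
    [[0,0,0],[0,0,0],1],
    [[0,0,0],[0,0,0],1],
    [[0,0,10],[0,0,0],1],
    [[0,0,20],[0,0,0],1],
    [[0,0,30],[0,0,0],1],
    [[0,0,40],[0,0,0],1],
    [[0,0,40],[0,0,0],1],
    [[0,0,40],[0,0,0],1],
    [[0,0,30],[0,0,0],1],
  ],
  newtons=80,
)

```text
time: 8.78
tcp_pos: [0.4503, -0.007, 0.2259]
orientation: [3.141, 0.005, 3.095]
wrist_force: [0.7, 0.2, -2.1]
width: 0.251
grip_force: 79.0
```

drive_tool(
  deltas=[
    [[0,0,20],[0.9,0,0],1],
    [[0,0,20],[0.9,0,0],1],
    [[0,0,0],[0.9,0,0],1],
    [[0,0,0],[0.9,0,0],1],
    [[0,0,0],[0,0,0],1],
  ],
)

```text
time: 9.2
tcp_pos: [0.4496, -0.0089, 0.2618]
orientation: [2.827, -0.015, 3.093]
wrist_force: [0.2, -0.8, -2.6]
width: 0.251
grip_force: 79.1
```

```bash
python3 -c "
from h import *
st=ctrl.get_state();print(st['time'],st['tcp_pos'],st['orientation'],st['joint_pos'])"
```

```text
9.2 [ 0.44956154 -0.00888835  0.26176661] [ 2.82748117 -0.01464519  3.09338417] [-0.25942034  0.13037906  1.77988588  0.3135207   1.32560665 -1.870826  ]
```

```bash
cat > kin.py <<'E'
import numpy as np
from scipy.optimize import least_squares
from scipy.spatial.transform import Rotation as Ro
LO=np.array([-3.11,-.84,.21,-1.34,.05,-2.56]);HI=np.array([3.11,2.01,2.61,4.49,2.63,2.56])
D=[([-.02,.32014,1.56537,0,1.2574,-.02],[.57465,0,.23069]),([.47928,.26901,1.63772,0,1.23507,-1.0427],[.47621,.26033,.23126]),
([-.045998,.07736,1.97685,0,1.09026,-1.56972],[.40243,-.00698,.19589]),([-.25942,.130379,1.779886,.31352,1.325607,-1.870826],[.449562,-.008888,.261767])]
def fk(q,p):
    d,L1,L2,h,a=p
    R=Ro.from_euler('ZYZYZ',[q[0],q[1]+q[2],q[3],q[4],q[5]+np.pi/2])
    s=q[1]+q[2];r=a+L1*np.sin(q[1])+L2*np.sin(s);z=h+L1*np.cos(q[1])+L2*np.cos(s)
    return np.array([r*np.cos(q[0]),r*np.sin(q[0]),z])+d*R.as_matrix()[:,2],R
f=least_squares(lambda p:np.concatenate([fk(q,p)[0]-x for q,x in D]),[.25,.45,.4,.3,0]);P=f.x
def ik(pos,R,q0):
    g=lambda q:np.r_[(fk(q,P)[0]-pos)*10,(fk(q,P)[1]*R.inv()).as_rotvec()]
    s=least_squares(g,np.clip(q0,LO+1e-3,HI-1e-3),bounds=(LO,HI));return s.x,np.abs(s.fun).max()
E
python3 - <<'E'
from kin import *
print(P,np.abs(f.fun).max())
print(fk(D[3][0],P)[1].as_euler('xyz'))
y=np.radians(-27.5);zf=np.array([np.cos(y),np.sin(y),0]);up=np.array([0,0,1.])
for sg in(1,-1):
    R=Ro.from_matrix(np.c_[sg*up,np.cross(zf,sg*up),zf])
    for pos in([.5,-.15,.2],[.62,-.22,.19]):
      for q0 in([-.3,.3,1.8,3.1,.5,1.5],[-.3,.3,1.8,3.1,.5,-1.5],[-.3,.3,1.2,0,.1,1.5]):
        q,e=ik(np.array(pos),R,q0);print(sg,pos,np.round(q,2),round(e,4))
E
```

```text
Traceback (most recent call last):
  File "kin.py", line 12, in <module>
    f=least_squares(lambda p:np.concatenate([fk(q,p)[0]-x for q,x in D]),[.25,.45,.4,.3,0]);P=f.x
  File "kin.py", line 12, in <lambda>
    f=least_squares(lambda p:np.concatenate([fk(q,p)[0]-x for q,x in D]),[.25,.45,.4,.3,0]);P=f.x
                                             ~~^^^^^
  File "kin.py", line 9, in fk
    R=Ro.from_euler('ZYZYZ',[q[0],q[1]+q[2],q[3],q[4],q[5]+np.pi/2])
  File "scipy/spatial/transform/_rotation.pyx", line 1413, in scipy.spatial.transform._rotation.Rotation.from_euler
ValueError: Expected axis specification to be a non-empty string of upto 3 characters, got ZYZYZ
```

```bash
sed -i "s/R=Ro.from_euler('ZYZYZ',.*/R=Ro.from_euler('ZYZ',[q[0],q[1]+q[2],q[3]])*Ro.from_euler('YZ',[q[4],q[5]+np.pi\/2])/" kin.py
cat > t.py <<'E'
from kin import *
print(P,np.abs(f.fun).max())
print(fk(D[3][0],P)[1].as_euler('xyz'))
y=np.radians(-27.5);zf=np.array([np.cos(y),np.sin(y),0]);up=np.array([0,0,1.])
for sg in(1,-1):
    R=Ro.from_matrix(np.c_[sg*up,np.cross(zf,sg*up),zf])
    for pos in([.5,-.15,.2],[.62,-.22,.19]):
      for q0 in([-.3,.3,1.8,3.1,.5,1.5],[-.3,.3,1.8,3.1,.5,-1.5],[-.3,.3,1.2,0,.1,1.5]):
        q,e=ik(np.array(pos),R,q0);print(sg,pos,np.round(q,2),round(e,4))
E
python3 t.py
```

```text
[ 0.35310035  0.59962817  0.41425674  0.14259425 -0.00732181] 0.011633041211804699
[ 2.8274817  -0.01464571  3.09338485]
1 [0.5, -0.15, 0.2] [ 0.37  0.46  2.61  4.33  1.37 -1.67] 0.3237
1 [0.5, -0.15, 0.2] [ 0.37  0.46  2.61  4.33  1.37 -1.67] 0.3237
1 [0.5, -0.15, 0.2] [-0.27 -0.05  2.36 -0.91  0.05  2.56] 0.6964
1 [0.62, -0.22, 0.19] [-0.18  0.71  2.6   3.44  1.73 -1.52] 0.0
1 [0.62, -0.22, 0.19] [-0.18  0.71  2.6   3.44  1.73 -1.52] 0.0
1 [0.62, -0.22, 0.19] [-0.32  0.19  2.13 -0.93  0.05  2.56] 0.6991
-1 [0.5, -0.15, 0.2] [0.37 0.46 2.61 4.33 1.37 1.48] 0.3237
-1 [0.5, -0.15, 0.2] [0.37 0.46 2.61 4.33 1.37 1.48] 0.3237
-1 [0.5, -0.15, 0.2] [ 0.07  0.02  2.32 -1.34  0.56  0.23] 0.6668
-1 [0.62, -0.22, 0.19] [-0.18  0.71  2.6   3.44  1.73  1.62] 0.0
-1 [0.62, -0.22, 0.19] [-0.18  0.71  2.6   3.44  1.73  1.62] 0.0
-1 [0.62, -0.22, 0.19] [-0.32  0.19  2.14 -1.34  0.05 -0.15] 0.682
```

```bash
sed -i "s/d,L1,L2,h,a=p/d,L1,L2,h,a,e=p/; s/+L2\*np.sin(s);z/+L2*np.sin(s)+e*np.cos(s);z/; s/+L2\*np.cos(s)$/+L2*np.cos(s)-e*np.sin(s)/; s/,.3,0\])/,.3,0,0])/" kin.py; python3 t.py
```

```text
[0.35642145 0.56949264 0.42156071 0.22947766 0.0117914  0.05541679] 0.011517339933653933
[ 2.8274817  -0.01464571  3.09338485]
1 [0.5, -0.15, 0.2] [ 0.33  1.06  2.61  4.27  1.89 -1.09] 0.2192
1 [0.5, -0.15, 0.2] [ 0.33  1.06  2.61  4.27  1.89 -1.09] 0.2192
1 [0.5, -0.15, 0.2] [-0.27 -0.01  2.34 -0.91  0.05  2.56] 0.7104
1 [0.62, -0.22, 0.19] [-0.18  0.88  2.47  3.45  1.77 -1.51] 0.0
1 [0.62, -0.22, 0.19] [-0.18  0.88  2.47  3.45  1.77 -1.51] 0.0
1 [0.62, -0.22, 0.19] [-0.32  0.23  2.1  -0.93  0.05  2.56] 0.7067
-1 [0.5, -0.15, 0.2] [0.33 1.06 2.61 4.27 1.89 2.05] 0.2192
-1 [0.5, -0.15, 0.2] [0.33 1.06 2.61 4.27 1.89 2.05] 0.2192
-1 [0.5, -0.15, 0.2] [ 0.2   0.15  2.27 -1.34  0.77  0.42] 0.6323
-1 [0.62, -0.22, 0.19] [-0.18  0.88  2.47  3.45  1.77  1.63] 0.0
-1 [0.62, -0.22, 0.19] [-0.18  0.88  2.47  3.45  1.77  1.63] 0.0
-1 [0.62, -0.22, 0.19] [-0.32  0.23  2.11 -1.34  0.05 -0.14] 0.69
```

```bash
sed -i "s/a,e=p/a,e,b=p/; s/,.3,0,0\])/,.3,0,0,.01])/; s/r\*np.cos(q\[0\]),r\*np.sin(q\[0\])/r*np.cos(q[0])-b*np.sin(q[0]),r*np.sin(q[0])+b*np.cos(q[0])/" kin.py; python3 t.py
```

```text
[ 3.18387729e-01  5.91730389e-01  4.17042882e-01  1.40523701e-01
 -4.16953511e-06  2.52589109e-02  1.14741313e-02] 6.749871091338289e-05
[ 2.8274817  -0.01464571  3.09338485]
1 [0.5, -0.15, 0.2] [ 0.16  0.49  2.61  4.    1.42 -1.61] 0.2129
1 [0.5, -0.15, 0.2] [ 0.16  0.49  2.61  4.    1.42 -1.61] 0.2129
1 [0.5, -0.15, 0.2] [-0.29 -0.    2.31 -0.92  0.05  2.56] 0.6861
1 [0.62, -0.22, 0.19] [-0.25  0.66  2.46  3.38  1.55 -1.57] 0.0
1 [0.62, -0.22, 0.19] [-0.25  0.66  2.46  3.38  1.55 -1.57] 0.0
1 [0.62, -0.22, 0.19] [-0.34  0.23  2.07 -0.94  0.05  2.56] 0.6802
-1 [0.5, -0.15, 0.2] [0.16 0.49 2.61 4.   1.42 1.53] 0.2129
-1 [0.5, -0.15, 0.2] [0.16 0.49 2.61 4.   1.42 1.53] 0.2129
-1 [0.5, -0.15, 0.2] [-0.29 -0.    2.31 -1.34  0.05 -0.14] 0.6689
-1 [0.62, -0.22, 0.19] [-0.25  0.66  2.46  3.38  1.55  1.57] 0.0
-1 [0.62, -0.22, 0.19] [-0.25  0.66  2.46  3.38  1.55  1.57] 0.0
-1 [0.62, -0.22, 0.19] [-0.34  0.23  2.08 -1.34  0.05 -0.16] 0.663
```

```bash
cat > t2.py <<'E'
from kin import *
from h import *
s=grab("scene");t=grab("side")
print("eluent",onz(s,[[228,343]],0),"amber",onz(s,[[200,184]],0))
y=np.radians(-27.5);zf=np.array([np.cos(y),np.sin(y),0]);up=np.array([0,0,1.])
tip=np.array([.614,-.213,.284])
def Rf(pitch=0): return Ro.from_rotvec(-np.radians(pitch)*np.array([-np.sin(y),np.cos(y),0]))*Ro.from_matrix(np.c_[up,np.cross(zf,up),zf])
q0=[-.25,.66,2.46,3.38,1.55,-1.57]
for k in(-60,-50,-40,-30,0,20,30):
    p=tip+zf*(k+2)/1000-up*.096
    q,e=ik(p,Rf(),q0);print(k,p.round(3),q.round(2),round(e,4))
qe,e=ik(tip+zf*(-.038)-up*.096,Rf(),q0)
qs=ctrl.get_state()["joint_pos"]
N=44
Q=[qs+(qe-qs)*i/N for i in range(N+1)]
F=[fk(q,P) for q in Q]
for i in range(0,N,4):
    d=[];
    R=F[i][1].as_matrix();m=F[i][0]
    rv=(F[i+4][1]*F[i][1].inv()).as_rotvec()/np.radians(5)/4
    print(i,m.round(3),"tool",R[:,2].round(2),"eye",(m+R[:,0]*.096).round(2),"jaw",(m-R[:,0]*.086).round(2),"d",((F[i+4][0]-m)*250).round(1),rv.round(2))
E
python3 t2.py
```

```text
eluent [[ 7.61506464e-01  1.02948055e-01 -1.11022302e-16]] amber [[ 0.42540412 -0.46227895  0.        ]]
-60 [ 0.563 -0.186  0.188] [-0.16  0.68  2.61  3.48  1.71 -1.52] 0.0152
-50 [ 0.571 -0.191  0.188] [-0.19  0.69  2.59  3.43  1.71 -1.53] 0.0
-40 [ 0.58  -0.195  0.188] [-0.2   0.68  2.57  3.42  1.68 -1.54] 0.0
-30 [ 0.589 -0.2    0.188] [-0.21  0.68  2.55  3.41  1.65 -1.55] 0.0
0 [ 0.616 -0.214  0.188] [-0.23  0.67  2.48  3.39  1.57 -1.57] 0.0
20 [ 0.634 -0.223  0.188] [-0.25  0.67  2.43  3.38  1.53 -1.58] 0.0
30 [ 0.642 -0.228  0.188] [-0.25  0.67  2.41  3.37  1.5  -1.59] 0.0
0 [ 0.45  -0.008  0.262] tool [-0.    0.31 -0.95] eye [ 0.35 -0.    0.26] jaw [ 0.54 -0.01  0.26] d [-0.6 21.3 -2. ] [ 0.84  0.26 -0.34]
4 [0.447 0.077 0.254] tool [-0.03  0.57 -0.82] eye [0.35 0.09 0.27] jaw [0.53 0.07 0.24] d [ 2.2 17.1  3.4] [ 0.81  0.28 -0.4 ]
8 [0.456 0.146 0.267] tool [-0.01  0.78 -0.62] eye [0.37 0.17 0.29] jaw [0.54 0.13 0.24] d [ 5.7 11.4  6.5] [ 0.77  0.29 -0.45]
12 [0.479 0.192 0.293] tool [ 0.08  0.91 -0.4 ] eye [0.4  0.22 0.34] jaw [0.55 0.17 0.26] d [8.9 4.8 7.1] [ 0.73  0.29 -
[... 226 characters left out ...]
1.3 -8.5  1.8] [ 0.61  0.27 -0.62]
24 [0.604 0.169 0.349] tool [0.59 0.79 0.16] eye [0.56 0.19 0.43] jaw [0.65 0.15 0.28] d [  9.5 -13.9  -2.6] [ 0.53  0.26 -0.67]
28 [0.642 0.113 0.339] tool [0.77 0.6  0.22] eye [0.6  0.13 0.43] jaw [0.68 0.1  0.26] d [  5.5 -17.8  -6.8] [ 0.43  0.25 -0.72]
32 [0.664 0.042 0.312] tool [0.91 0.35 0.22] eye [0.64 0.05 0.4 ] jaw [0.69 0.03 0.23] d [ -0.3 -20.   -9.9] [ 0.33  0.24 -0.76]
36 [ 0.663 -0.038  0.272] tool [0.98 0.08 0.17] eye [ 0.65 -0.03  0.37] jaw [ 0.68 -0.04  0.19] d [ -7.  -20.4 -11.1] [ 0.21  0.23 -0.78]
40 [ 0.635 -0.12   0.228] tool [ 0.98 -0.2   0.09] eye [ 0.63 -0.12  0.32] jaw [ 0.64 -0.12  0.14] d [-13.6 -18.9  -9.9] [ 0.08  0.23 -0.79]
```

```bash
cat > t3.py <<'E'
from t2 import *
print("-----")
qe,e=ik(tip+zf*(-.048)-up*.094,Rf(),q0)
for fac in(1.3,1.6):
  N=48
  Q=[]
  for i in range(N+1):
    u=i/N;v=min(1,fac*u);w=np.r_[[v]*3,[u]*3];Q.append(qs+(qe-qs)*w)
  F=[fk(q,P) for q in Q]
  for i in range(0,N,4):
    R=F[i][1].as_matrix();m=F[i][0]
    rv=(F[i+4][1]*F[i][1].inv()).as_rotvec()/np.radians(5)/4
    rel=lambda p:np.round((p-tip)@np.c_[zf,np.cross(up,zf),up],2)
    print(i,m.round(3),"tool",R[:,2].round(2),"eye",(m+R[:,0]*.096).round(2),"jaw",(m-R[:,0]*.086).round(2),rel(m),rel(m-R[:,0]*.086),"d",((F[i+4][0]-m)*250).round(1),rv.round(2))
E
python3 t3.py | sed '1,/-----/d'
```

```text
0 [ 0.45  -0.007  0.262] tool [-0.    0.31 -0.95] eye [ 0.35 -0.    0.26] jaw [ 0.54 -0.01  0.26] [-0.24  0.11 -0.02] [-0.16  0.14 -0.02] d [-3.  20.5 -5.1] [ 0.8   0.35 -0.32]
4 [0.438 0.075 0.241] tool [-0.06  0.56 -0.83] eye [0.34 0.09 0.26] jaw [0.52 0.06 0.23] [-0.29  0.17 -0.04] [-0.21  0.2  -0.06] d [-0.6 17.1  0.2] [ 0.76  0.37 -0.39]
8 [0.435 0.144 0.242] tool [-0.07  0.76 -0.64] eye [0.35 0.16 0.27] jaw [0.51 0.13 0.21] [-0.32  0.23 -0.04] [-0.24  0.26 -0.07] d [ 2.8 12.3  3.3] [ 0.7   0.38 -0.45]
12 [0.447 0.193 0.255] tool [-0.01  0.9  -0.43] eye [0.37 0.22 0.3 ] jaw [0.52 0.17 0.21] [-0.34  0.28 -0.03] [-0.26  0.3  -0.07] d [6.3 6.7 3.9] [ 0.64  0.39 -0.52]
16 [0.472 0.22  0.271] tool [ 0.12  0.97 -0.22] eye [0.4  0.24 0.33] jaw [0.53 0.2  0.21] [-0.33  0.32 -0.01] [-0.26  0.33 -0.07] d [8.8 0.9 2.3] [ 0.57  0.39 -0.57]
20 [0.507 0.224 0.28 ] tool [ 0.29  0.95 -0.06] eye [0.45 0.24 0.36] jaw [0.56 0.2  0.21] [-0.3   0.34 -0.  ] [-0.24  0.34 -0.07] d [ 9.6 -4.7 -1. ] [ 0.49  0.39 -0.63]
24 [0.545 0.205 0.276] tool [0.49 0.87 0.05] eye [0.51 0.22 0.36] jaw [0.58 0.19 0.2 ]
[... 2315 characters left out ...]
.557 0.125 0.16 ] tool [ 0.84  0.53 -0.09] eye [0.57 0.13 0.26] jaw [0.55 0.12 0.07] [-0.21  0.27 -0.12] [-0.21  0.27 -0.21] d [  8.7 -18.8   0.9] [ 0.01 -0.03 -0.75]
36 [0.592 0.05  0.163] tool [ 0.95  0.29 -0.08] eye [0.6  0.05 0.26] jaw [0.58 0.05 0.08] [-0.14  0.22 -0.12] [-0.15  0.22 -0.21] d [  3.6 -20.4   1.5] [-0.   -0.06 -0.75]
40 [ 0.607 -0.032  0.169] tool [ 1.    0.04 -0.06] eye [ 0.61 -0.03  0.27] jaw [ 0.6  -0.03  0.08] [-0.09  0.16 -0.11] [-0.1   0.16 -0.2 ] d [ -1.8 -20.5   2.2] [-0.03 -0.08 -0.74]
44 [ 0.599 -0.114  0.178] tool [ 0.97 -0.22 -0.04] eye [ 0.6  -0.12  0.27] jaw [ 0.6  -0.11  0.09] [-0.06  0.08 -0.11] [-0.06  0.08 -0.19] d [ -7.  -19.2   2.9] [-0.05 -0.09 -0.74]
```

drive_tool(
  deltas=[
    [[-3,20.5,-5],[0.8,0.35,-0.32],1],
    [[-3,20.5,-5],[0.8,0.35,-0.32],1],
    [[-3,20.5,-5],[0.8,0.35,-0.32],1],
    [[-3,20.5,-5],[0.8,0.35,-0.32],1],
    [[-0.5,17,0],[0.76,0.37,-0.39],1],
    [[-0.5,17,0],[0.76,0.37,-0.39],1],
    [[-0.5,17,0],[0.76,0.37,-0.39],1],
    [[-0.5,17,0],[0.76,0.37,-0.39],1],
    [[3,12.5,3.5],[0.7,0.38,-0.45],1],
    [[3,12.5,3.5],[0.7,0.38,-0.45],1],
    [[3,12.5,3.5],[0.7,0.38,-0.45],1],
    [[3,12.5,3.5],[0.7,0.38,-0.45],1],
  ],
)

```text
time: 10.4
tcp_pos: [0.448, 0.1942, 0.2557]
orientation: [2.088, -0.524, 2.869]
wrist_force: [0.0, 0.1, -1.9]
width: 0.255
grip_force: 79.3
```

drive_tool(
  deltas=[
    [[6,6.5,4],[0.64,0.39,-0.52],1],
    [[6,6.5,4],[0.64,0.39,-0.52],1],
    [[6,6.5,4],[0.64,0.39,-0.52],1],
    [[6,6.5,4],[0.64,0.39,-0.52],1],
    [[9,1,2],[0.57,0.39,-0.57],1],
    [[9,1,2],[0.57,0.39,-0.57],1],
    [[9,1,2],[0.57,0.39,-0.57],1],
    [[9,1,2],[0.57,0.39,-0.57],1],
    [[9.5,-4.5,-1],[0.49,0.39,-0.63],1],
    [[9.5,-4.5,-1],[0.49,0.39,-0.63],1],
    [[9.5,-4.5,-1],[0.49,0.39,-0.63],1],
    [[9.5,-4.5,-1],[0.49,0.39,-0.63],1],
  ],
)

```text
time: 11.4
tcp_pos: [0.5462, 0.206, 0.2752]
orientation: [1.481, -1.114, 2.702]
wrist_force: [-0.6, 0.6, -1.2]
width: 0.244
grip_force: 79.4
```

```bash
python3 -c "
from h import *
st=ctrl.get_state();print(st['time'],st['tcp_pos'],st['orientation'],st['joint_pos'],st['grip_force'],st['width'])"
```

```text
11.4 [0.54618328 0.2060169  0.27520913] [ 1.48134498 -1.11358038  2.70212299] [-0.20763025  0.48631227  2.30926262  1.87835041  1.50377132 -1.69701001] 79.39761400222778 0.24438000008995941
```

Following the plan exactly. Next rows: 24 to 48.

drive_tool(
  deltas=[
    [[8.5,-9.5,-5],[0.4,0.38,-0.67],1],
    [[8.5,-9.5,-5],[0.4,0.38,-0.67],1],
    [[8.5,-9.5,-5],[0.4,0.38,-0.67],1],
    [[8.5,-9.5,-5],[0.4,0.38,-0.67],1],
    [[5,-13.5,-9],[0.29,0.38,-0.71],1],
    [[5,-13.5,-9],[0.29,0.38,-0.71],1],
    [[5,-13.5,-9],[0.29,0.38,-0.71],1],
    [[5,-13.5,-9],[0.29,0.38,-0.71],1],
    [[0,-16,-11],[0.17,0.37,-0.73],1],
    [[0,-16,-11],[0.17,0.37,-0.73],1],
    [[0,-16,-11],[0.17,0.37,-0.73],1],
    [[0,-16,-11],[0.17,0.37,-0.73],1],
  ],
)

```text
time: 12.4
tcp_pos: [0.6001, 0.0497, 0.1748]
orientation: [-3.112, -1.508, 0.265]
wrist_force: [0.0, 0.3, -2.7]
width: 0.252
grip_force: 79.4
```

drive_tool(
  deltas=[
    [[1.5,-20,-1.5],[0.03,0.04,-0.74],1],
    [[1.5,-20,-1.5],[0.03,0.04,-0.74],1],
    [[1.5,-20,-1.5],[0.03,0.04,-0.74],1],
    [[1.5,-20,-1.5],[0.03,0.04,-0.74],1],
    [[-2,-20.5,2],[-0.03,-0.08,-0.74],1],
    [[-2,-20.5,2],[-0.03,-0.08,-0.74],1],
    [[-2,-20.5,2],[-0.03,-0.08,-0.74],1],
    [[-2,-20.5,2],[-0.03,-0.08,-0.74],1],
    [[-7,-19,3],[-0.05,-0.09,-0.74],1],
    [[-7,-19,3],[-0.05,-0.09,-0.74],1],
    [[-7,-19,3],[-0.05,-0.09,-0.74],1],
    [[-7,-19,3],[-0.05,-0.09,-0.74],1],
  ],
)

```text
time: 13.4
tcp_pos: [0.5705, -0.1883, 0.1895]
orientation: [-3.053, -1.562, -0.569]
wrist_force: [0.1, 0.9, -2.7]
width: 0.253
grip_force: 79.4
```

drive_tool(
  deltas=[
    [[0,0,0],[0,0,0],1],
    [[0,0,0],[0,0,0],1],
    [[0,0,0],[0,0,0],1],
  ],
)

```text
time: 13.65
tcp_pos: [0.5708, -0.1876, 0.1897]
orientation: [-3.123, -1.562, -0.495]
wrist_force: [0.7, 0.7, -2.2]
width: 0.253
grip_force: 79.4
```

```bash
python3 - <<'E'
from h import *
w=grab("wrist");s=grab("scene");t=grab("side")
for n,d in(("w3",w),("s3",s),("t3",t)): np.save(n+".npy",d,allow_pickle=True)
f=lambda i,k:cv2.resize(i[:,:,::-1],None,fx=k,fy=k,interpolation=cv2.INTER_CUBIC)
A=cv2.resize(w["color"][:,:,::-1],(440,330))
B=f(s["color"][130:220,140:250],3);C=f(t["color"][90:205,165:285],3)
im=np.zeros((600,800,3),np.uint8);im[:330,:440]=A;im[330:600,:330]=B;im[:345,440:800]=C
cv2.imwrite("pics/m4.png",im)
st=ctrl.get_state();print(st["time"],st["tcp_pos"],st["joint_pos"],st["grip_force"])
from kin import fk,P
p,R=fk(st["joint_pos"],P);print(p,R.as_matrix().round(3),st["orientation"])
E
```

```text
13.8 [ 0.57030375 -0.1883727   0.18969563] [-0.18409181  0.67412642  2.59705125  3.43780811  1.68630058 -1.53336587] 79.39538955688477
[ 0.5702672  -0.18841808  0.18982929] [[ 0.008 -0.46   0.888]
 [-0.004 -0.888 -0.46 ]
 [ 1.     0.    -0.008]] [ 3.10623947 -1.56230102 -0.44293078]
```

View pics/m4.png

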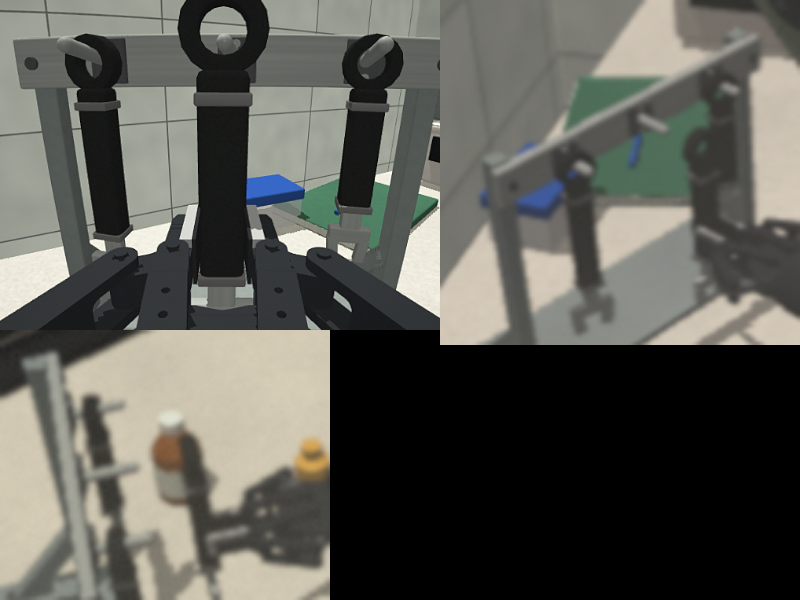

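Wrist view: the eye ring is centred at about x=224 in the montage. The empty peg's tip shows through the hole at (225,43), and the neighbours' peg tips are at (64,44) and (386,46). I'll combine the three cameras.

```bash
cat > t4.py <<'E'
from h import *
from kin import fk,P
w,s,t=[np.load(n+"3.npy",allow_pickle=True).item() for n in"wst"]
k=560/440
def multi(obs):
    A=np.zeros((3,3));b=np.zeros(3)
    for d,uv in obs:
        o,v=ray(d,uv);M=np.eye(3)-np.outer(v[0],v[0]);wt=1 if d is not w else 6
        A+=wt*M;b+=wt*M@o
    x=np.linalg.solve(A,b);return x,[np.round(proj(d,x)[0]-np.array(uv),1) for d,uv in obs]
R=None
for n,o in dict(tip=[(w,(225*k,43*k)),(s,(140+137/3,130+(469-330)/3)),(t,(165+(665-440)/3,90+127/3))],
 tipL=[(w,(64*k,44*k)),(s,(192.3,199)),(t,(165+(588-440)/3,90+171/3))],
 tipR=[(w,(386*k,46*k)),(s,(140+122/3,130+(405-330)/3)),(t,(165+(737-440)/3,90+90/3))]).items():
    x,r=multi(o);print(n,x.round(4),r)
    if n=="tip":T=x
    if n=="tipL":L=x
    if n=="tipR":Rr=x
d=L-Rr;print("yaw",-np.degrees(np.arctan2(d[0],d[1])),np.linalg.norm(d),"mid",(L+Rr)/2)
st=ctrl.get_state();p,R=fk(st["joint_pos"],P);M=R.as_matrix()
eye=p+M[:,0]*.096-M[:,2]*.002
print("eye kin",eye,proj(w,eye))
g=cv2.cvtColor(w["color"],cv2.COLOR_RGB2GRAY)[0:95,215:355]
m=(g<60).astype(np.uint8)
c,h=cv2.findContours(m,cv2.RETR_CCOMP,cv2.CHAIN_APPROX_NONE)
for i,x in enumerate(c):
    if len(x)>40:
        x=x[:,0]+[215,0];
        q=x[x[:,1]>2];print("cont",h[0][i][3],q.min(0),q.max(0),cv2.minEnclosingCircle(q))
rel=(T-eye);print("tip-eye in rail axes",rel@np.array([.887,-.462,0]),rel@np.array([.462,.887,0]),rel[2])
print(proj(w,T))
E
python3 t4.py
```

```text
tip [ 0.6141 -0.2132  0.2827] [array([-0.1, -0. ]), array([-0.7, -1.7]), array([-0.4,  1.6])]
tipL [ 0.6596 -0.1241  0.2835] [array([-0.9,  0.2]), array([-1.4, -1.1]), array([0.5, 0.8])]
tipR [ 0.5671 -0.3011  0.2824] [array([ 0.7, -0.1]), array([-0.2, -1.1]), array([-0.9,  1.1])]
yaw -27.606757858825958 0.19967933918036065 mid [ 0.61332276 -0.21261217  0.28293532]
eye kin [ 0.56922853 -0.18784713  0.28584281] [[282.32409462  30.28433348]]
cont -1 [226   3] [343  94] ((284.0, 44.0), 64.03134155273438)
cont 0 [253   7] [315  70] ((283.80859375, 38.42213439941406), 31.848073959350586)
tip-eye in rail axes 0.05149016654908177 -0.0017154309054815478 -0.0031207190560562648
[[286.286715    54.68099676]]
```

drive_tool(
  deltas=[
    [[8.8,-4.8,0],[0,0,0],1],
    [[8.8,-4.8,0],[0,0,0],1],
    [[8.8,-4.8,0],[0,0,0],1],
    [[8.8,-4.8,0],[0,0,0],1],
    [[8.8,-4.8,0],[0,0,0],1],
    [[8.8,-4.8,-1],[0,0,0],1],
    [[0,0,0],[0,0,0],1],
    [[0,0,0],[0,0,0],1],
  ],
)

```text
time: 14.47
tcp_pos: [0.6229, -0.218, 0.1888]
orientation: [3.088, -1.563, -0.426]
wrist_force: [0.4, -0.3, -1.7]
width: 0.256
grip_force: 79.4
```

```bash
python3 - <<'E'
from h import *
w=grab("wrist");t=grab("side");s=grab("scene")
f=lambda i,k:cv2.resize(i[:,:,::-1],None,fx=k,fy=k,interpolation=cv2.INTER_CUBIC)
im=np.zeros((600,800,3),np.uint8);im[:240,:560]=f(w["color"][:120,140:420],2);im[250:580,:360]=f(t["color"][90:200,185:305],3);im[250:550,370:700]=f(s["color"][130:230,140:250],3)
cv2.imwrite("pics/m5.png",im);print(ctrl.get_state()["tcp_pos"])
E
```

```text
[ 0.62234529 -0.21754566  0.18844627]
```

View pics/m5.png

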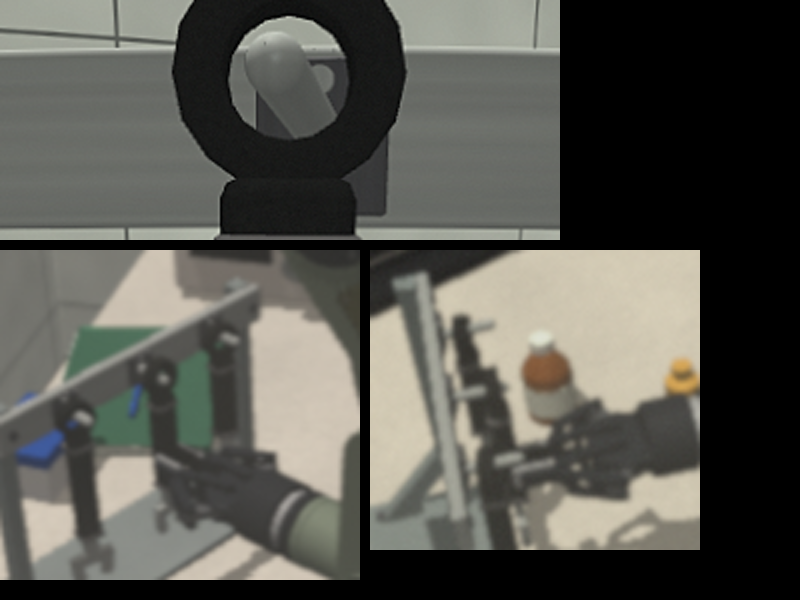

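The eye has gone over the tip: hole centre at crop (290,77), peg tip at (272,57), rod running right and down toward the clip centre at about (322,142). That rightward lean needs checking against the calibration.

```bash
python3 - <<'E'
from h import *
from kin import fk,P
w=grab("wrist");print("K",np.round(w["mtx"],1).tolist(),w["k1"]);W=np.array(w["world_to_cam"]);o,v=ray(w,[[280,210]]);print("cam",o,"axis",v,"yaw",np.degrees(np.arctan2(v[0,1],v[0,0])),"right",W[0,:3])
st=ctrl.get_state();p,R=fk(st["joint_pos"],P);M=R.as_matrix();print("tool z yaw",np.degrees(np.arctan2(M[1,2],M[0,2])),M.round(3).tolist())
px=lambda x,y:[140+x/2,y/2]
T=np.array([.6141,-.2132,.2827])
for yaw in(-27.6,-32,-38):
    d=np.array([np.cos(np.radians(yaw)),np.sin(np.radians(yaw)),0]);r=T+.049*d-[0,0,.009]
    q=proj(w,[T,r]);print(yaw,((q-[140,0])*2).round(0).tolist())
# rail face plane through root, normal -27.6: clip corners
n=np.array([np.cos(np.radians(-27.6)),np.sin(np.radians(-27.6)),0])
o,v=ray(w,[px(257,216),px(387,216),px(322,142)]);r0=T+.045*n
X=o+v*(((r0-o)@n)/(v@n))[:,None];print("clip L,R bottom, ctr",X.round(4).tolist(),np.linalg.norm(X[0]-X[1]))
eye=p+M[:,0]*.096-M[:,2]*.002
o,v=ray(w,[px(290,77),px(272,57)]);E=o+v[0]*(((eye-o)@n)/(v[0]@n));Tp=o+v[1]*(((T-o)@n)/(v[1]@n))
print("eye kin",eye,"seen",E,"tip",Tp)
a=np.array([-n[1],n[0],0])
for nm,q in(("eyekin",eye),("eye",E),("tip",Tp),("root",X[2])):print(nm,"along",((q-T)@n).round(4),"lat",((q-T)@a).round(4),"z",q[2].round(4))
E
```

```text
K [[376.6, 0.0, 282.3], [0.0, 376.6, 210.6], [0.0, 0.0, 1.0]] -0.06535902713615377
cam [ 0.49632151 -0.15287885  0.26341488] axis [[ 0.84964817 -0.43575101 -0.2970169 ]] yaw -27.151497229418418 right [-4.61817531e-01 -8.86974712e-01  6.54114761e-04]
tool z yaw -27.48178247977287 [[0.009, -0.461, 0.887], [-0.003, -0.887, -0.461], [1.0, 0.001, -0.009]]
-27.6 [[279.0, 65.0], [281.0, 141.0]]
-32 [[279.0, 65.0], [298.0, 140.0]]
-38 [[279.0, 65.0], [320.0, 140.0]]
clip L,R bottom, ctr [[0.6565, -0.2292, 0.257], [0.6428, -0.2555, 0.2571], [0.6497, -0.2422, 0.2732]] 0.029710420291570543
eye kin [ 0.62139408 -0.21697492  0.28459692] seen [ 0.62054328 -0.21860234  0.28192027] tip [ 0.61463916 -0.21216869  0.28389586]
eyekin along 0.0082 lat 0.0 z 0.2846
eye along 0.0082 lat -0.0018 z 0.2819
tip along -0.0 lat 0.0012 z 0.2839
root along 0.045 lat -0.0091 z 0.2732
```

The rod leans about 10° sideways relative to the rail normal, so I'll follow it: 20 mm in, 3 mm to the side, 4 mm down.

drive_tool(
  deltas=[
    [[3.2,-2.4,-0.8],[0,0,0],1],
    [[3.2,-2.4,-0.8],[0,0,0],1],
    [[3.2,-2.4,-0.8],[0,0,0],1],
    [[3.2,-2.4,-0.8],[0,0,0],1],
    [[3.2,-2.4,-0.8],[0,0,0],1],
    [[0,0,0],[0,0,0],1],
    [[0,0,0],[0,0,0],1],
  ],
)

```text
time: 15.25
tcp_pos: [0.6389, -0.2301, 0.1849]
orientation: [3.076, -1.563, -0.415]
wrist_force: [0.4, 0.1, -2.8]
width: 0.254
grip_force: 79.4
```

```bash
python3 - <<'E'
from h import *
w=grab("wrist")
cv2.imwrite("pics/w6.png",cv2.resize(w["color"][:120,140:420,::-1],None,fx=2.5,fy=2.5,interpolation=cv2.INTER_CUBIC))
st=ctrl.get_state();print(st["tcp_pos"],st["wrist_force"],st["torque"])
E
```

```text
[ 0.63877826 -0.22993779  0.18475006] [ 0.13531894 -0.1674193  -2.08431119] [ 0.36062488  0.79343017 -0.01440846]
```

View pics/w6.png

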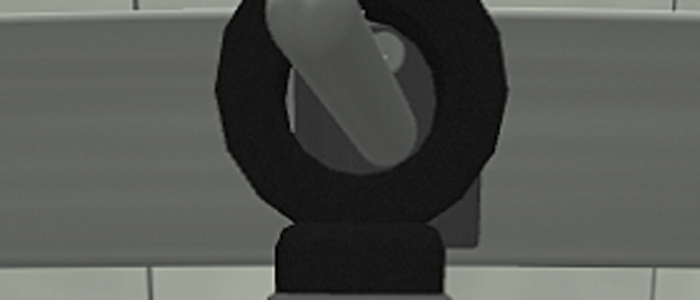

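The peg is through the eye: the tip hides the ring's rim and the rod sits about centred in the hole at (360,97). Lowering onto the peg.

drive_tool(
  deltas=[
    [[0,0,-1.5],[0,0,0],1],
    [[0,0,-1.5],[0,0,0],1],
    [[0,0,-1],[0,0,0],1],
    [[0,0,0],[0,0,0],1],
    [[0,0,0],[0,0,0],1],
  ],
)

```text
time: 15.72
tcp_pos: [0.6388, -0.2297, 0.1806]
orientation: [3.062, -1.562, -0.4]
wrist_force: [-0.8, 0.2, -1.8]
width: 0.251
grip_force: 79.4
```

drive_tool(
  deltas=[
    [[0,0,-1],[0,0,0],1],
    [[0,0,-0.5],[0,0,0],1],
    [[0,0,0],[0,0,0],1],
  ],
)

```text
time: 15.97
tcp_pos: [0.6388, -0.2298, 0.1793]
orientation: [3.07, -1.563, -0.409]
wrist_force: [0.4, 0.3, -1.4]
width: 0.246
grip_force: 79.4
```

drive_tool(
  deltas=[
    [[0,0,-0.5],[0,0,0],1],
    [[0,0,0],[0,0,0],1],
    [[0,0,0],[0,0,0],1],
  ],
)

```text
time: 16.22
tcp_pos: [0.6389, -0.2298, 0.1792]
orientation: [3.072, -1.564, -0.41]
wrist_force: [-0.4, -0.8, -1.1]
width: 0.255
grip_force: 79.4
```

drive_tool(
  deltas=[
    [[0,0,-0.5],[0,0,0],1],
    [[0,0,-0.5],[0,0,0],1],
    [[0,0,0],[0,0,0],1],
    [[0,0,0],[0,0,0],1],
  ],
  newtons=20,
)

```text
time: 16.55
tcp_pos: [0.639, -0.2299, 0.1789]
orientation: [3.079, -1.565, -0.417]
wrist_force: [-0.4, 0.6, 3.1]
width: 0.249
grip_force: 79.4
```

drive_tool(
  deltas=[
    [[0,0,0],[0,0,0],0.72],
    [[0,0,0],[0,0,0],0.7],
    [[0,0,0],[0,0,0],0.67],
    [[0,0,0],[0,0,0],0.64],
    [[0,0,0],[0,0,0],0.6],
    [[0,0,0],[0,0,0],0.55],
    [[0,0,0],[0,0,0],0.5],
    [[0,0,0],[0,0,0],0.45],
    [[0,0,0],[0,0,0],0.45],
    [[0,0,0],[0,0,0],0.45],
    [[0,0,0],[0,0,0],0.45],
    [[0,0,0],[0,0,0],0.45],
  ],
)

```text
time: 17.55
tcp_pos: [0.6388, -0.2298, 0.1778]
orientation: [3.075, -1.563, -0.413]
wrist_force: [0.9, 0.4, 0.7]
width: 0.552
grip_force: 0.0
```

drive_tool(
  deltas=[
    [[-4.4,2.3,0],[0,0,0],0.45],
    [[-8.9,4.6,0],[0,0,0],0.45],
    [[-8.9,4.6,0],[0,0,0],0.45],
    [[-8.9,4.6,0],[0,0,0],0.45],
    [[-8.9,4.6,0],[0,0,0],0.45],
    [[-8.9,4.6,0],[0,0,0],0.45],
    [[-8.9,4.6,0],[0,0,0],0.45],
    [[-4.4,2.3,0],[0,0,0],0.45],
    [[0,0,0],[0,0,0],0.45],
    [[0,0,0],[0,0,0],0.45],
  ],
)

```text
time: 18.38
tcp_pos: [0.5765, -0.1973, 0.1777]
orientation: [3.054, -1.562, -0.392]
wrist_force: [-0.5, 0.2, 0.0]
width: 0.547
grip_force: 0.0
```

drive_tool(
  deltas=[
    [[0,0,0],[0,0,0],0.45],
    [[0,0,0],[0,0,0],0.45],
    [[0,0,0],[0,0,0],0.45],
    [[0,0,0],[0,0,0],0.45],
    [[0,0,0],[0,0,0],0.45],
    [[0,0,0],[0,0,0],0.45],
    [[0,0,0],[0,0,0],0.45],
    [[0,0,0],[0,0,0],0.45],
    [[0,0,0],[0,0,0],0.45],
    [[0,0,0],[0,0,0],0.45],
    [[0,0,0],[0,0,0],0.45],
    [[0,0,0],[0,0,0],0.45],
  ],
)

```text
time: 19.38
tcp_pos: [0.5766, -0.1976, 0.1778]
orientation: [3.07, -1.563, -0.408]
wrist_force: [0.1, -0.2, -0.8]
width: 0.55
grip_force: 0.0
```

```bash
python3 - <<'E'
from h import *
w=grab("wrist");t=grab("side");s=grab("scene");w2=grab("wrist")
print("frame diff",np.abs(w["color"].astype(int)-w2["color"]).mean())
f=lambda i,k:cv2.resize(i[:,:,::-1],None,fx=k,fy=k,interpolation=cv2.INTER_CUBIC)
im=np.zeros((600,800,3),np.uint8);im[:315,:420]=f(w["color"],.75);im[:330,430:790]=f(t["color"][90:200,185:305],3);im[320:600,:392]=f(w["color"][0:200,140:420],1.4);im[335:600,430:760]=f(s["color"][130:230,140:250],3)[:265]
cv2.imwrite("pics/m7.png",im);print(ctrl.get_state())
E
```

```text
frame diff 0.952405045351474
{'time': 19.5833, 'joint_pos': array([-0.20896082,  0.71057731,  2.58199476,  3.4151501 ,  1.70819029,
       -1.53071037]), 'joint_vel': array([ 3.88281138e-05,  1.23433905e-03, -7.27348529e-04, -1.28150264e-03,
       -4.06735547e-04,  1.01427001e-03]), 'tau': array([ 4.98432273e-04, -3.63601649e+01,  1.20671131e+00,  1.70307225e-01,
        4.22928795e+00,  2.30254482e-04]), 'tcp_pos': array([ 0.57661473, -0.19759424,  0.17784899]), 'orientation': array([ 3.07208541, -1.56273175, -0.41037452]), 'wrist_force': array([-0.02675771, -1.05052288, -0.23559615]), 'torque': array([ 0.24322468,  0.43315727, -0.01714947]), 'grip_force': 0.0, 'width': 0.5507286429660149}
```

View pics/m7.png

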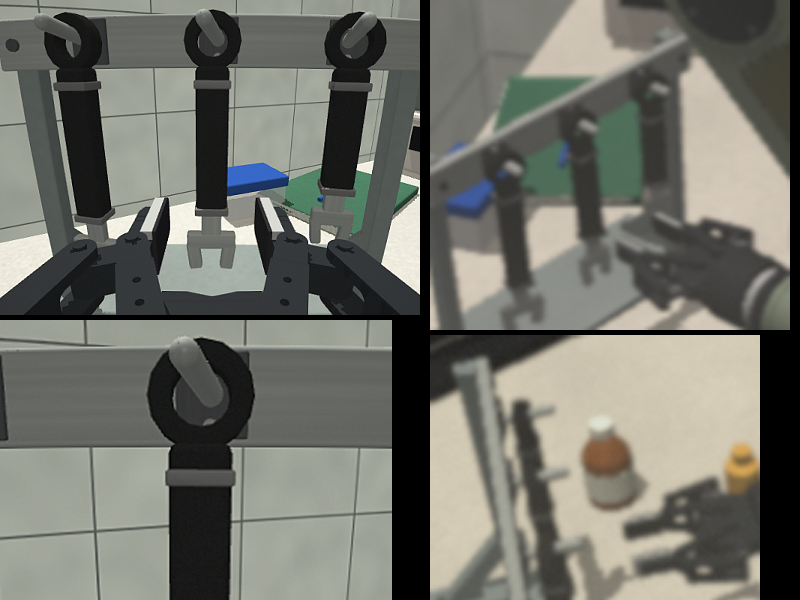

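The spanner hangs freely on the middle peg: ring at crop (201,392), well behind the tip, with the jaw straight down at (212,250) in the wrist view. The gripper is clear. I'll let it settle a bit longer, then hand in.

drive_tool(
  deltas=[
    [[0,0,0],[0,0,0],0.45],
    [[0,0,0],[0,0,0],0.45],
    [[0,0,0],[0,0,0],0.45],
    [[0,0,0],[0,0,0],0.45],
    [[0,0,0],[0,0,0],0.45],
    [[0,0,0],[0,0,0],0.45],
    [[0,0,0],[0,0,0],0.45],
    [[0,0,0],[0,0,0],0.45],
    [[0,0,0],[0,0,0],0.45],
    [[0,0,0],[0,0,0],0.45],
    [[0,0,0],[0,0,0],0.45],
    [[0,0,0],[0,0,0],0.45],
  ],
)

```text
time: 20.58
tcp_pos: [0.5766, -0.1976, 0.1778]
orientation: [3.067, -1.563, -0.405]
wrist_force: [-0.2, -0.0, 0.1]
width: 0.547
grip_force: 0.0
```

```bash
python3 - <<'E'
from h import *
def c(d):
    g=cv2.cvtColor(d["color"],cv2.COLOR_RGB2GRAY)[90:270,240:330];ys,xs=np.nonzero(g<60);return xs.mean()
a=grab("wrist");x=[c(a)]+[c(grab("wrist")) for _ in range(4)]
print("grip column mean over 0.25 s",np.round(x,2))
print(ctrl.finish_job())
E
```

```text
grip column mean over 0.25 s [43.52 43.52 43.51 43.52 43.52]
the job is handed in; nothing more can be done
None
```

I laid the spanner flat on the mat and let go of it, then took it again and hung it by its eye on the empty middle peg; it hung jaw down and still with the gripper clear, and I handed the job in at about 21 s with no verdict returned.

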